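Fill the curing tray and hold the lamp over it

ROBOT

A 6-joint arm with a two-finger parallel gripper is mounted at the origin on the work surface. World frame = base frame: x ahead of the robot, y to its left, z up, the work surface at z = 0. Lengths are in m, angles in rad, forces in N, time in s.
With the tool pointing down it reaches from about 0.375 to 0.925 m from the base axis. Payload 5.7 kg.
Tool frame: the origin (TCP) lies midway between the tips of the shut fingers; the grasp point (between the pads) lies 19 mm behind it; z points along the fingers, y is the line along which they close (so a half turn about z gives the same grasp; the last joint's range is limited). The gripper opens to 88 mm and grips with 3 to 60 N. Pads are 20 mm wide; open, the fingers measure 115 mm over their backs; the gripper's body (75 mm by 178 mm) begins 61 mm behind the grasp point.
Start: joints at [1.209, 0.359, 1.51, -0, 1.272, -0.115], TCP at [0.147, 0.582, 0.223] pointing down, gripper open.
Joint ranges: [-2.97, 2.97], [-1.01, 2.36], [0.21, 2.38], [-0.96, 4.11], [0.2, 2.71], [-2.98, 2.98]. Speed limits (rad/s): [2.39, 2.39, 3.14, 3.14, 3.14, 3.14].

INTERFACE

Orientations are given as a unit quaternion [x, y, z, w].
In Python, from bench import move_ptp, servo_line, goto_joints, move_gripper, sleep, inverse_kinematics, capture, PlanningError, close_job, spot_in, silhouettes, current_clock, current_joint_pos, current_qvel, current_joint_torque, current_position, current_orientation, current_force, current_torque, current_finger_gap, current_grip_force gives the robot as it stands. Calls block until the motion is done:
- move_ptp(position, orientation): joint-space move of the TCP to a pose.
- servo_line(position, orientation=None, rate=0.15, contact_N=None): straight line of the TCP; orientation=None keeps the orientation; rate is the mean speed in m/s. With contact_N (N) it stops when the force on the tool has changed by that much, and returns True; else False.
- goto_joints(angles): joint-space move.
- move_gripper(opening): finger opening in m; the grip force is fixed at half the most; returns when the fingers have stopped.
- sleep(seconds).
- inverse_kinematics(position, orientation): joint angles nearest the present ones, or None.
- capture(name): name is "scene" or "top" or "wrist"; returns a dict with "image" (384x512x3 uint8, blue, green, red), "range_z" (384x512 float32, m along the optical axis (not along the pixel's ray), 0 where there is no reading), "intrinsics" (3x3 intrinsics, pixels), "R" (3x3) and "t" (3): a world point X has camera coordinates R X + t. Camera axes: x right, y down, z forward; pixel columns grow to the right and rows downward; lengths in m; the calibration is good to about 2 mm. A picture is of the moment at which its call begins.
A pose or a line that the arm cannot do raises PlanningError and nothing moves.
- close_job(): hands the job in; it is judged then, once.
Trained networks look in the newest picture that a camera, given by its name, has taken for a name from the list of things; names that differ only in an ending like _2 or _b are one class to them, and where a whole thing is asked for, a point or a joint stands for the part that bears it (a point fixed in the world has none). Each returns a list of dicts, best first, with "conf" (0 to 1); they miss things now and then, are a little off and sometimes report something else, mostly with a low value. They report only what shows in the picture. A call takes as long as a camera call. They do not tell look-alikes from the thing itself.
- spot_in(camera, query): "xy" ([column, row] in pixels, amid what is visible of it).
- silhouettes(camera, query): "region" (384x512 bool, what is visible of it) and "xy" ([column, row] in pixels, amid what is visible of it).
Readings, each from a call of its own:
- current_clock(): time.
- current_joint_pos(): joint angles.
- current_qvel(): joint speeds.
- current_joint_torque(): joint torques, N m.
- current_position(): TCP position.
- current_orientation(): TCP orientation.
- current_force(): force on the tool from outside, world axes, zero at the start.
- current_torque(): the same for the moment, N m.
- current_finger_gap(): finger opening in m.
- current_grip_force(): force on a finger pad.
Only numpy, scipy, OpenCV 4.12 (cv2) and the standard library are available. Lean on these libraries where they do the work, as an engineer would, in place of code of your own. Each camera call takes 0.05 s, during which the arm holds its last target. There are 200 camera calls.

TASK

Put the two spare moulds into the two empty pockets of the tray, standing fully down in them, leaving the moulds that are already there in place. Then take the curing lamp by its handle, lift it over the bottle caddy without disturbing the bottles or the jar, and finish still holding it, level and still, light face down about 2 cm above the mould tops, centred over the tray and lined up with its length so that it covers all four moulds, never touching moulds or tray with it.

Things in the scene. Friction and masses are not known exactly. Their poses are not given: they have to be found in the camera images.
- tray: Flat aluminium tray, fixed, 80 (x) x 206 (y) mm, base 6 mm thick, with a 14 mm high lip at each end of its length. Origin: centre of its underside, on the table. Its y axis runs along its length, z up. Four pocket holders stand in a row along its y axis, 47 mm apart, the row centred on the tray.
- holder_1: Pocket holder 1, fixed on the tray: black block 60 (x) x 46.5 (y) x 12 mm with a round through hole, 40 mm diameter, in its middle. Origin: centre of its underside, 6 mm above the table: the pocket is 12 mm deep, floor at 6 mm, rim at 18 mm above the table. The order of the holders, and which two are empty, differ from start to start. Axes as the tray's.
- holder_2: Pocket holder 2, fixed on the tray: black block 60 (x) x 46.5 (y) x 12 mm with a round through hole, 40 mm diameter, in its middle. Origin: centre of its underside, 6 mm above the table: the pocket is 12 mm deep, floor at 6 mm, rim at 18 mm above the table. The order of the holders, and which two are empty, differ from start to start. Axes as the tray's.
- holder_3: Pocket holder 3, fixed on the tray: black block 60 (x) x 46.5 (y) x 12 mm with a round through hole, 40 mm diameter, in its middle. Origin: centre of its underside, 6 mm above the table: the pocket is 12 mm deep, floor at 6 mm, rim at 18 mm above the table. The order of the holders, and which two are empty, differ from start to start. Axes as the tray's.
- holder_4: Pocket holder 4, fixed on the tray: black block 60 (x) x 46.5 (y) x 12 mm with a round through hole, 40 mm diameter, in its middle. Origin: centre of its underside, 6 mm above the table: the pocket is 12 mm deep, floor at 6 mm, rim at 18 mm above the table. The order of the holders, and which two are empty, differ from start to start. Axes as the tray's.
- mould_1: Mould 1: upright round mould of hard white plastic, 34 mm diameter, 40 mm high, 35 to 70 g, with an amber cast set in its top. Origin: centre of its underside, z up. All four are alike; two stand in pockets, two are spares standing on the table right of the bottle caddy (seen from the robot). In a pocket its top is 46 mm above the table.
- mould_2: Mould 2: upright round mould of hard white plastic, 34 mm diameter, 40 mm high, 35 to 70 g, with an amber cast set in its top. Origin: centre of its underside, z up. All four are alike; two stand in pockets, two are spares standing on the table right of the bottle caddy (seen from the robot). In a pocket its top is 46 mm above the table.
- mould_3: Mould 3: upright round mould of hard white plastic, 34 mm diameter, 40 mm high, 35 to 70 g, with an amber cast set in its top. Origin: centre of its underside, z up. All four are alike; two stand in pockets, two are spares standing on the table right of the bottle caddy (seen from the robot). In a pocket its top is 46 mm above the table.
- mould_4: Mould 4: upright round mould of hard white plastic, 34 mm diameter, 40 mm high, 35 to 70 g, with an amber cast set in its top. Origin: centre of its underside, z up. All four are alike; two stand in pockets, two are spares standing on the table right of the bottle caddy (seen from the robot). In a pocket its top is 46 mm above the table.
- lamp: Cordless curing lamp, dark grey, standing light face down on the table: flat head 60 (x) x 200 (y) x 24 mm; above its middle a black bar handle along y, 18 mm wide (x), 16 high, 110 long, bar centre 62 mm above the underside, 30 mm gap between head and bar, posts 49 mm either side of the middle. Origin: centre of its underside (light face), z up. 0.25 to 0.5 kg, balanced about its middle.
- caddy: Plywood bottle caddy, fixed on the table between the lamp and the tray: open box 300 (x) x 78 (y) x 55 mm with four cells in a row along x. Origin: centre of its underside. With its bottles it is up to 140 mm high.
- bottle_1: Yellow plastic bottle, 48 mm diameter, 135 mm high, standing loose in a cell of the caddy, its foot 5 mm above the table. Origin: centre of its underside. To be left alone.
- bottle_2: Amber glass bottle with a black cap, 52 mm diameter, 120 mm high, standing loose in a cell of the caddy, its foot 5 mm above the table. Origin: centre of its underside. To be left alone.
- bottle_3: Yellow plastic bottle, 48 mm diameter, 130 mm high, standing loose in a cell of the caddy, its foot 5 mm above the table. Origin: centre of its underside. To be left alone.
- jar: Green glass jar with a black lid, 54 mm diameter, 75 mm high, loose on the table beyond the tray. Origin: centre of its underside. To be left alone.
Mind the look-alikes: they are no part of the job. There is more than one size of the lamp; the job needs the largest.

How it is judged:
By the outcome, as a careful person would: the job done as asked, in the order asked, and still so for the second after the job is handed in, while the arm keeps its last pose, push and grip.
It also fails if it takes over 72 s, if anything falls off the work surface, if the arm or the gripper's body presses on something with over 40 N, if the wrist force passes 120 N, or if a joint passes its speed limit or range.

## Working session

There is one attempt and no reset: what is moved stays moved. The work goes in short steps, each a Python script; the robot and the scene stay as the last script left them, time stands still between calls to the robot, and variables do not carry over. Pictures are saved under pics/ and viewed, at most 10 in all, crops included, and the job is handed in when it is done.

```bash
mkdir -p pics; ls
python3 - <<'E'
from bench import *
import cv2,numpy as np
ims=[]
for n in("scene","top"):
    c=capture(n); ims.append(c["image"]); np.savez(f"{n}.npz",**c)
    for q in("mould_1","lamp","tray","holder_1","caddy","jar"):
        print(n,q,[(np.round(d["xy"]).tolist(),round(d["conf"],2)) for d in spot_in(n,q)])
    cv2.imwrite(f"pics/{n}0.png",c["image"])
cv2.imwrite("pics/both.png",cv2.resize(np.vstack(ims),None,fx=.78,fy=.78))
print(current_clock(),c["intrinsics"],c["R"],c["t"])
E
```

```text
pics
scene mould_1 [([225.0, 234.0], 0.81), ([350.0, 225.0], 0.69), ([371.0, 224.0], 0.59), ([170.0, 244.0], 0.55)]
scene lamp [([83.0, 219.0], 0.71), ([163.0, 205.0], 0.69), ([182.0, 157.0], 0.65)]
scene tray [([386.0, 240.0], 0.98)]
scene holder_1 [([388.0, 240.0], 0.74), ([368.0, 238.0], 0.73), ([348.0, 234.0], 0.66), ([407.0, 230.0], 0.59)]
scene caddy [([278.0, 245.0], 0.71)]
scene jar [([350.0, 265.0], 0.66)]
top mould_1 [([179.0, 178.0], 0.67), ([308.0, 140.0], 0.64), ([164.0, 173.0], 0.56), ([150.0, 170.0], 0.21)]
top lamp [([380.0, 166.0], 0.72), ([327.0, 190.0], 0.69), ([333.0, 272.0], 0.67)]
top tray [([151.0, 179.0], 0.77)]
top holder_1 [([164.0, 181.0], 0.62), ([182.0, 183.0], 0.54), ([152.0, 170.0], 0.5)]
top caddy [([229.0, 180.0], 0.62), ([227.0, 167.0], 0.61)]
top jar [([188.0, 128.0], 0.57)]
0.7 [[494.8259703    0.         260.56688252]
 [  0.         494.8259703  195.19024594]
 [  0.           0.           1.        ]] [[-0.01573204 -0.99978252  0.01368975]
 [-0.9824038   0.01290731 -0.18632278]
 [ 0.18610556 -0.0163801  -0.98239321]] [-0.07188759  0.45779782  1.63048536]
```

View pics/top0.png

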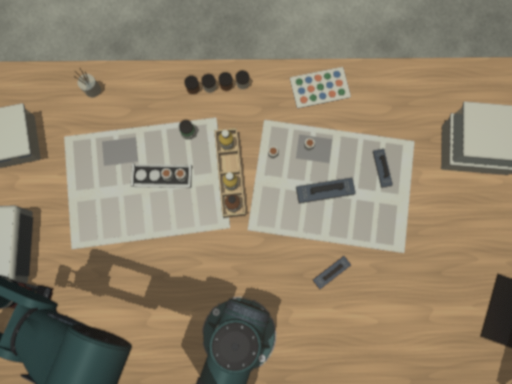

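View pics/scene0.png

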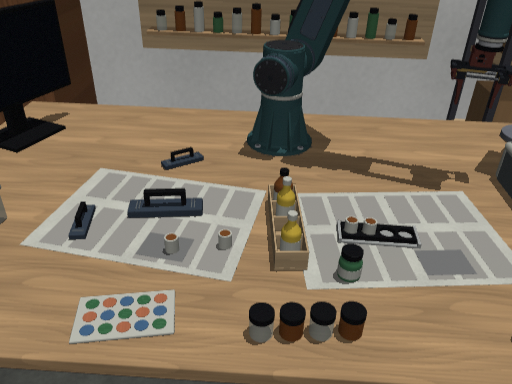

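The top view shows the tray at (162,176). Its two empty pockets are the left ones, (140,175) and (153,175), and the filled ones are at (167,174) and (180,174). The spares are at (273,152) and (310,143). The largest lamp is at (326,190), the caddy at about (231,172) and the jar at (187,128). The scene view agrees with this.

Next I'll get coarse positions from depth, then take wrist close-ups.

```bash
cat > h.py <<'E'
from bench import *
import cv2,numpy as np
from scipy.spatial.transform import Rotation as Ro
def cloud(c):
    K=c["intrinsics"];z=c["range_z"];v,u=np.mgrid[:384,:512]
    P=np.stack([(u-K[0,2])/K[0,0]*z,(v-K[1,2])/K[1,1]*z,z],-1)
    W=(P-c["t"])@c["R"]; W[z==0]=np.nan
    return W
def down(a):  # tool z down, tool y (closing line) at world angle a
    y=np.array([np.cos(a),np.sin(a),0]);z=np.array([0,0,-1.]);x=np.cross(y,z)
    return Ro.from_matrix(np.c_[x,y,z]).as_quat()
def rect(xy):
    (cx,cy),(w,h),a=cv2.minAreaRect(np.float32(xy)*1000)
    a=a if w>h else a+90; return np.round([cx,cy]),np.round([max(w,h),min(w,h)]),(a+90)%180-90
E
python3 - <<'E'
from h import *
for n in("top","scene"):
    c=dict(np.load(f"{n}.npz")); W=cloud(c)
    pts={"top":dict(lamp=(326,190),s1=(273,152),s2=(310,143),p1=(140,175),p2=(153,175),m1=(167,174),m2=(180,174),jar=(187,128),cad=(231,160),b1=(227,140),b2=(231,181),b3=(233,202)),
     "scene":dict(lamp=(166,198),s1=(224,233),s2=(171,238),p1=(405,236),p2=(388,234),m1=(370,221),m2=(351,220),jar=(350,252))}[n]
    for k,(u,v) in pts.items():print(n,k,np.round(np.nanmedian(W[v-1:v+2,u-1:u+2].reshape(-1,3),0),3))
c=dict(np.load("top.npz"));W=cloud(c)
for k,(x0,x1,y0,y1,z0,z1) in dict(head=(290,470,140,370,0.014,0.04)and(190,215,0,0,0,0),).items():pass
def reg(u0,u1,v0,v1,z0,z1):
    w=W[v0:v1,u0:u1].reshape(-1,3);w=w[(w[:,2]>z0)&(w[:,2]<z1)];return rect(w[:,:2]),np.round(w[:,2].mean(),4)
print("lamp",reg(290,362,172,210,.012,.1));print("handle",reg(290,362,172,210,.05,.1));print("tray",reg(128,196,160,192,.003,.03));print("caddy",reg(212,252,125,222,.03,.2))
for n in["wrist"]:
    c=capture(n);print(c["intrinsics"],c["R"],c["t"]);print(-c["R"].T@c["t"],current_position(),current_orientation(),current_joint_pos())
E
```

```text
top lamp [ 0.469 -0.3    0.069]
top s1 [ 0.61  -0.124  0.041]
top s2 [ 0.639 -0.253  0.042]
top p1 [0.54  0.338 0.01 ]
top p2 [0.541 0.294 0.004]
top m1 [0.533 0.238 0.047]
top m2 [0.533 0.194 0.046]
top jar [0.686 0.169 0.075]
top cad [0.591 0.023 0.002]
top b1 [0.635 0.031 0.099]
top b2 [0.493 0.018 0.109]
top b3 [0.421 0.012 0.122]
scene lamp [ 0.454 -0.306  0.024]
scene s1 [ 0.617 -0.123  0.04 ]
scene s2 [ 0.648 -0.247  0.039]
scene p1 [0.545 0.337 0.009]
scene p2 [0.541 0.296 0.006]
scene m1 [0.543 0.243 0.047]
scene m2 [0.543 0.194 0.046]
scene jar [0.705 0.169 0.074]
lamp ((array([ 485., -298.]), array([207., 105.]), -84.82739496231079), np.float64(0.0329))
handle ((array([ 476., -302.]), array([111.,  19.]), -81.08380126953125), np.float64(0.069))
tray ((array([538., 265.]), array([236., 112.]), 89.25106811523438), np.float64(0.0122))
caddy ((array([539.,  27.]), array([302.,  78.]), 5.271761417388916), np.float64(0.0737))
[[341.30097126   0.         252.55234915]
 [  0.         341.30097126 188.32357512]
 [  0.           0.           1.        ]] [[ 0.24286088  0.97006057 -0.0010371 ]
 [ 0.93591425 -0.23403069  0.26323783]
 [ 0.25511393 -0.06490081 -0.96473041]] [-0.59892442 -0.03348394  0.391298  ]
[0.07696783 0.59855225 0.38569018] [0.14657311 0.58178251 0.2226468 ] [ 1.23079807e-01  9.92396775e-01 -3.76575576e-05  1.16268089e-06] [ 1.20891282e+00  3.58752461e-01  1.51041130e+00 -2.09781322e-05
  1.27250152e+00 -1.15091953e-01]
```

```bash
python3 - <<'E'
from h import *
for n,p in(("tray",(.537,.29,.26)),("spare",(.575,-.18,.28))):
    move_ptp(p,down(0.0)); sleep(.3)
    c=capture("wrist");np.savez(f"w_{n}.npz",**c)
    for q in("mould_1","holder_1","lamp","tray"):
        s=silhouettes("wrist",q); print(n,q,[(np.round(d["xy"]).tolist(),round(d["conf"],2),int(d["region"].sum())) for d in s])
        np.savez(f"w_{n}_{q}.npz",r=np.array([d["region"] for d in s]))
    cv2.imwrite(f"pics/w_{n}.png",c["image"])
print(current_clock(),current_joint_pos())
E
python3 -c "
import cv2,numpy as np
cv2.imwrite('pics/w2.png',cv2.resize(np.hstack([cv2.imread('pics/w_tray.png'),cv2.imread('pics/w_spare.png')]),(800,300),interpolation=cv2.INTER_AREA))"
```

```text
tray mould_1 [([249.0, 237.0], 0.75, 866), ([252.0, 199.0], 0.72, 817), ([391.0, 241.0], 0.64, 926)]
tray holder_1 [([258.0, 135.0], 0.92, 1133), ([254.0, 172.0], 0.7, 1147), ([239.0, 226.0], 0.69, 773), ([260.0, 181.0], 0.55, 968), ([223.0, 359.0], 0.34, 1198)]
tray lamp []
tray tray [([253.0, 147.0], 0.87, 4187)]
spare mould_1 [([303.0, 210.0], 0.95, 801), ([284.0, 109.0], 0.57, 730)]
spare holder_1 []
spare lamp [([4.0, 256.0], 0.64, 61), ([179.0, 226.0], 0.6, 5089), ([240.0, 359.0], 0.55, 2178)]
spare tray []
5.3583 [-4.17836164e-01  3.17820802e-01  1.42720106e+00 -2.09814270e-05
  1.39660620e+00 -4.17974866e-01]
```

View pics/w2.png

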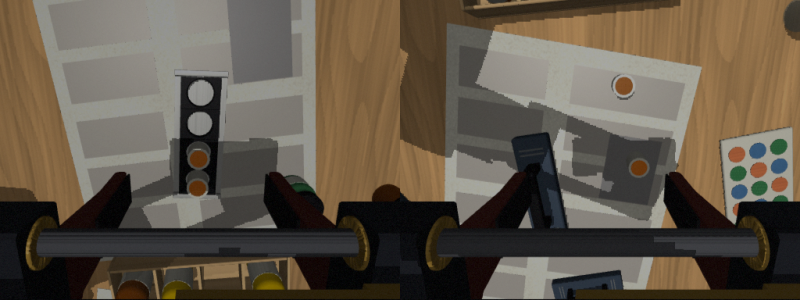

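The left half of the picture is the tray view: empty pockets at about (256,118) and (255,157) in full pixels, filled ones at (252,201) and (252,240). The right half shows the spares at (285,110) and (306,214), with the big lamp running from (170,175) to (205,290).

Now I'll work out precise positions from depth.

Run:
```python
from h import *
t=dict(np.load("w_tray.npz"));s=dict(np.load("w_spare.npz"))
def circ(c,uv,z0,z1,r=26):
    W=cloud(c);u,v=uv;w=W[v-r:v+r,u-r:u+r].reshape(-1,3);w=w[(w[:,2]>z0)&(w[:,2]<z1)]
    (x,y),rr=cv2.minEnclosingCircle(np.float32(w[:,:2]*1000));m=np.median(w,0)
    return np.round([x,y,rr],1),rect(w[:,:2]),np.round(w[:,2].mean()*1000,1),len(w)
for uv in((285,110),(306,214)):print("spare",circ(s,uv,.033,.05))
for uv in((252,201),(252,240)):print("in",circ(t,uv,.036,.06,18))
# pocket floors: bright blobs, intersect with floor plane
def onplane(c,px,z):
    K=c["intrinsics"];d=np.c_[px,np.ones(len(px))]@np.linalg.inv(K).T@c["R"];o=-c["R"].T@c["t"]
    return o+d*((z-o[2])/d[:,2])[:,None]
g=cv2.cvtColor(t["image"],cv2.COLOR_BGR2GRAY)
m=np.zeros_like(g);m[100:177,228:284]=g[100:177,228:284]>110
n,l,st,ce=cv2.connectedComponentsWithStats(m)
for i in range(1,n):
    if st[i,4]>150:
        e=cv2.fitEllipse(max(cv2.findContours((l==i).astype(np.uint8),0,cv2.CHAIN_APPROX_NONE)[0],key=len))
        print("pocket",st[i],ce[i],e,np.round(onplane(t,[e[0]],.006)*1e3,1),np.round(onplane(t,[e[0]],.018)*1e3,1))
# holder row
W=cloud(t);w=W.reshape(-1,3);k=(w[:,2]>.0155)&(w[:,2]<.022)&(abs(w[:,0]-.537)<.06)&(abs(w[:,1]-.268)<.12)
print("row",rect(w[k][:,:2]),w[k][:,2].mean(),k.sum())
k=(w[:,2]>.004)&(w[:,2]<.03)&(abs(w[:,0]-.537)<.06)&(abs(w[:,1]-.268)<.13)
print("tray",rect(w[k][:,:2]),k.sum())
# dark row / tray edges in image
K=np.load("w_tray_tray.npz")["r"][0]
W=cloud(s);w=W.reshape(-1,3);k=(w[:,2]>.055)&(w[:,2]<.08)&(abs(w[:,0]-.476)<.05)&(abs(w[:,1]+.302)<.09)
print("handle",rect(w[k][:,:2]),w[k][:,2].mean(),k.sum())
k=(w[:,2]>.016)&(w[:,2]<.034)&(abs(w[:,0]-.476)<.08)&(abs(w[:,1]+.302)<.13)
print("head",rect(w[k][:,:2]),w[k][:,2].mean(),k.sum())
cr=lambda c,a,b,f:cv2.resize(c["image"][a[1]:b[1],a[0]:b[0]],None,fx=f,fy=f,interpolation=cv2.INTER_CUBIC)
a=cr(t,(190,80),(320,260),3.3);b=cr(s,(130,90),(260,270),3.3)
cv2.imwrite("pics/crops.png",cv2.resize(np.hstack([a,b]),(800,554)))
```

```text
spare (array([ 613.7, -124.8,   16.9]), (array([ 614., -125.]), array([33., 32.]), -88.85382735729218), np.float64(41.2), 693)
spare (array([ 641.5, -252.3,   17.1]), (array([ 641., -252.]), array([34., 32.]), -86.8103187084198), np.float64(41.1), 583)
in (array([538.2, 240.9,  17.1]), (array([538., 241.]), array([33., 33.]), -0.7726898193359375), np.float64(46.9), 687)
in (array([536.6, 193.8,  17.2]), (array([537., 194.]), array([33., 33.]), -89.80350323021412), np.float64(46.6), 658)
pocket [228 100   3  77 203] [228.86206897 134.62068966] ((228.96470642089844, 125.11790466308594), (2.1419360637664795, 97.18988800048828), 0.3118855655193329) [[508.2 326.3   6. ]] [[509.  327.4  18. ]]
pocket [241 103  32  32 798] [256.66165414 118.83333333] ((256.65869140625, 118.84455871582031), (30.372596740722656, 31.632339477539062), 48.86354064941406) [[541.5 333.9   6. ]] [[541.4 334.7  18. ]]
pocket [241 144  30  29 717] [255.27894003 157.74198047] ((255.2864532470703, 157.75054931640625), (28.674135208129883, 29.986234664916992), 68.78865814208984) [[540.1 286.6   6. ]] [[540.  288.8  18. ]]
row (array([539., 264.]), array([205.,  79.]), 88.17868041992188) 0.018875476216947403 4177
tray (array([537., 267.]), array([255., 116.]), -89.89454789459705) 9082
handle (array([ 478., -299.]), array([101.,  18.]), -81.9094877243042) 0.06889892173747363 1017
head (array([ 477., -292.]), array([176.,  60.]), -81.5875768661499) 0.024859016137546167 3818
```

View pics/crops.png

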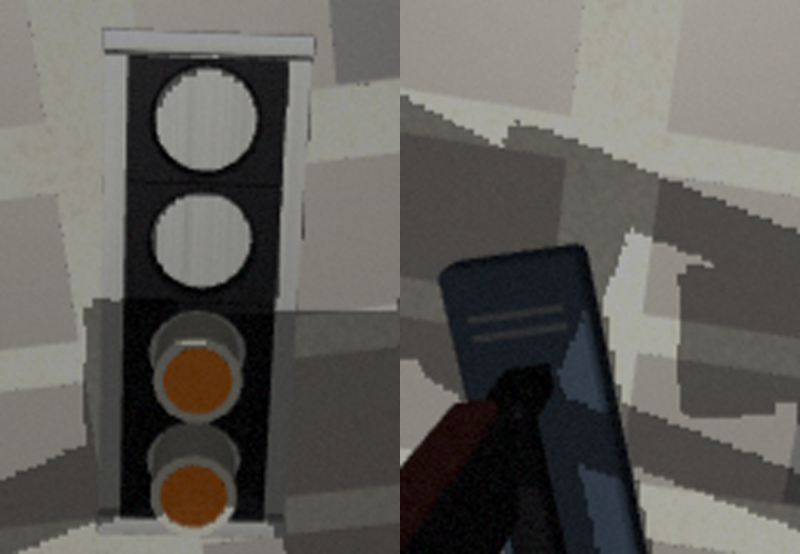

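Tray centre is about (539,264) mm, with its length at 88.2°. The pockets are at (541.2,334.5) and (539.7,287.5), and these agree with the row, the bright floors and the filled moulds. The crop shows the two left pockets empty.

Next I'll pick and place the first spare and check it.

```bash
cat >> h.py <<'E'
A=np.deg2rad(-1.8); C=np.array([.539,.264]); D=np.array([np.sin(-A),np.cos(A)])
def pickplace(s,p):
    q=down(A)
    move_ptp([*s,.10],q); servo_line([*s,.018],rate=.15); move_gripper(.0)
    print("gap",current_finger_gap(),current_grip_force())
    servo_line([*s,.10],rate=.25); move_ptp([*s,.23],q); move_ptp([*p,.23],q)
    print("held",current_finger_gap(),current_clock())
    servo_line([*p,.055],rate=.25); hit=servo_line([*p,.0242],rate=.05,contact_N=8)
    print("hit",hit,current_position(),current_force()); return hit
E
python3 - <<'E'
from h import *
if not pickplace([.6415,-.2523],C+.0705*D) or current_position()[2]<.0275:
    move_gripper(.06); servo_line([*(C+.0705*D),.10],rate=.25); move_gripper(.08); print("released",current_clock())
E
```

```text
gap 0.033208784219678704 29.999978318810463
held 0.03324075481052056 10.9667
hit True [0.54035412 0.33410048 0.02382841] [-0.0194603  -0.4574127   4.37563646]
released 14.0417
```

```bash
cat >> h.py <<'E'
def mtops(c,z0,z1,y0,y1,x0=.5,x1=.58):
    w=cloud(c).reshape(-1,3);w=w[(w[:,2]>z0)&(w[:,2]<z1)&(w[:,1]>y0)&(w[:,1]<y1)&(w[:,0]>x0)&(w[:,0]<x1)]
    return np.round([*cv2.minEnclosingCircle(np.float32(w[:,:2]*1000))[0],cv2.minEnclosingCircle(np.float32(w[:,:2]*1000))[1],w[:,2].mean()*1e3,np.ptp(w[:,2])*1e3],1),len(w)
E
python3 - <<'E'
from h import *
p2=C+.0235*D
move_ptp([*(C+.0705*D),.22],down(A)); c=capture("wrist")
print("placed",mtops(c,.036,.06,.312,.36)); 
move_ptp([.614,-.125,.22],down(A)); sleep(.2); c=capture("wrist"); r=mtops(c,.033,.05,-.16,-.09,.57,.66); print("s1",r)
if not pickplace([.6137,-.1248],p2) or current_position()[2]<.0275:
    move_gripper(.06); servo_line([*p2,.10],rate=.25); move_ptp([.537,.30,.26],down(A)); sleep(.3)
    c=capture("wrist"); cv2.imwrite("pics/placed.png",c["image"][60:300,130:390]); 
    for y in(.334,.2875,.2405,.1935):print(mtops(c,.036,.07,y-.022,y+.022))
    print(current_clock())
E
```

```text
placed (array([540.3, 334.1,  17.1,  47. ,  13.6]), 894)
s1 (array([ 613.9, -124.7,   17. ,   41.2,   10.4]), 859)
gap 0.03343294231483194 30.00011768192053
held 0.03309257495838708 21.2333
hit True [0.53892597 0.28721797 0.02392112] [-0.05288332 -0.13867014  5.36380337]
(array([540.4, 334.1,  16.9,  47.3,  11.3]), 761)
(array([538.9, 287.2,  17. ,  47. ,  13.9]), 730)
(array([538.2, 240.8,  17. ,  46.8,  13.8]), 694)
(array([536.7, 193.9,  17.1,  46.6,  13.4]), 652)
24.8083
```

View pics/placed.png

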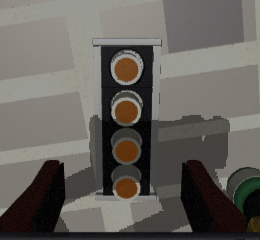

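All four moulds stand at the same height in a straight row, with tops at about 47 mm measured. In the crop they are at (126,67), (126,110), (126,150) and (126,187).

Next is a close look at the big lamp.

Run:
```python
from h import *
a=np.deg2rad(8.3)
move_gripper(.08)
move_ptp([.537,.30,.28],down(A)); move_ptp([.485,-.345,.25],down(a)); sleep(.3)
c=capture("wrist"); np.savez("w_lamp.npz",**c); cv2.imwrite("pics/lamp.png",c["image"])
w=cloud(c).reshape(-1,3)
for z0,z1 in((.06,.078),(.017,.033)):
    k=(w[:,2]>z0)&(w[:,2]<z1)&(abs(w[:,0]-.478)<.08)&(abs(w[:,1]+.302)<.125);print(rect(w[k][:,:2]),w[k][:,2].mean(),k.sum(),w[k][:,1].min(),w[k][:,1].max())
print([(d["xy"],d["conf"],d["region"].sum()) for d in silhouettes("wrist","lamp")],current_clock())
```

```text
(array([ 478., -304.]), array([109.,  18.]), -81.35796642303467) 0.07071752089808624 2020 -0.358776218211771 -0.2492648860088236
(array([ 478., -304.]), array([198.,  60.]), -81.52456474304199) 0.02491233299512632 7521 -0.4055544015376203 -0.20274648621635988
[([289.3, 277.6], 0.82, np.int64(2321)), ([252.4, 113.9], 0.63, np.int64(9613)), ([22.0, 119.0], 0.57, np.int64(3081))] 28.3
```

View pics/lamp.png

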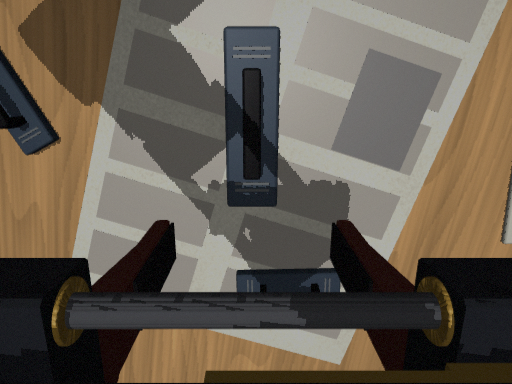

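The lamp head measures 198 x 60 mm, so this is the large one. It runs from (224,28) to (279,206) in the picture, centre (478,-304) mm, angle -81.5°. I'll grasp it, lift it and carry it over the caddy.

Run:
```python
from h import *
q=down(np.deg2rad(8.5)); L=[.478,-.304]
move_ptp([*L,.12],q); print("hit",servo_line([*L,.043],rate=.1,contact_N=10)); sleep(.2)
z0=current_position()[2]; move_gripper(0); print("gap",current_finger_gap(),current_grip_force(),z0)
servo_line([*L,.07],rate=.05); sleep(.2); print("weight",current_force(),current_torque(),current_finger_gap())
servo_line([*L,.25],rate=.2)
servo_line([*C,.25],down(A),rate=.2); sleep(.3)
print(current_position(),current_finger_gap(),current_torque(),current_clock())
c=capture("wrist"); np.savez("w_held.npz",**c)
w=cloud(c).reshape(-1,3)
for a,b in((.255,.29),(.215,.245),(.19,.29)):
    k=(w[:,2]>a)&(w[:,2]<b)&(abs(w[:,0]-.539)<.08)&(abs(w[:,1]-.264)<.125)
    if k.sum()>20:print(a,rect(w[k][:,:2]),k.sum(),w[k].min(0),w[k].max(0))
k=(w[:,2]>.215)&(w[:,2]<.245)&(abs(w[:,0]-.539)<.05)&(w[:,1]>.27)&(w[:,1]<.37)
if k.sum()>50: print("plane",np.linalg.lstsq(np.c_[w[k][:,:2]-C,np.ones(k.sum())],w[k][:,2],rcond=None)[0])
t=capture("top"); s=capture("scene"); np.savez("t_held.npz",**t)
cv2.imwrite("pics/held.png",np.vstack([c["image"],s["image"]])[::1][:, :]if 0 else cv2.resize(np.hstack([c["image"],s["image"]]),(800,300),interpolation=cv2.INTER_AREA))
```

```text
hit False
gap 0.017875650688280488 29.999578893184662 0.04365017842161553
weight [-0.05168094 -0.04814251 -3.66711724] [-0.13987373  0.03557184  0.00898145] 0.01780757102099022
[0.53901897 0.26384585 0.25002418] 0.01743040593455744 [-0.07793646  0.04716596 -0.02643678] 36.25
0.255 (array([541., 265.]), array([110.,  38.]), -82.2952151298523) 9509 [0.52024151 0.21001482 0.25501135] [0.55877997 0.31910347 0.28998635]
0.215 (array([539., 264.]), array([199.,  60.]), 88.18433380126953) 18431 [0.50842103 0.16458108 0.22638541] [0.57217022 0.36468139 0.24498414]
0.19 (array([539., 264.]), array([199.,  60.]), 88.18433380126953) 28104 [0.50842103 0.16458108 0.22638541] [0.57217022 0.36468139 0.28998635]
plane [ 0.00091207 -0.00228562  0.23212095]
```

View pics/held.png

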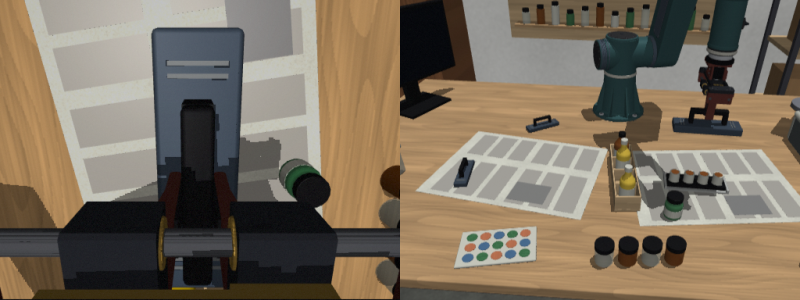

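The lamp is held level, centred at (539,264) and aligned at 88.2°. The bottles, jar and four moulds are undisturbed. I'll lower it to 2 cm above the mould tops.

Run:
```python
from h import *
print(servo_line([*C,.14],rate=.12),servo_line([*C,.109],rate=.04,contact_N=8)); sleep(.5)
print(current_position(),current_finger_gap(),current_grip_force(),abs(current_qvel()).max(),current_force())
c=capture("wrist");w=cloud(c).reshape(-1,3)
k=(w[:,2]>.075)&(w[:,2]<.104)&(abs(w[:,0]-.539)<.05)&(abs(w[:,1]-.264)<.12)
print(rect(w[k][:,:2]))
k&=(w[:,1]>.27)
print("plane",np.linalg.lstsq(np.c_[w[k][:,:2]-C,np.ones(k.sum())],w[k][:,2],rcond=None)[0])
s=capture("scene");cv2.imwrite("pics/final.png",cv2.resize(s["image"][150:310,230:470],None,fx=3,fy=3));print(current_clock())
```

```text
False False
[0.53900317 0.26401172 0.10907926] 0.01786322343350499 29.998649954795837 0.002130471124513965 [ 0.40378624 -0.66067779 -3.98180867]
(array([539., 264.]), array([198.,  60.]), 88.25064086914062)
plane [ 0.00134875 -0.00184547  0.09113421]
38.9917
```

View pics/final.png

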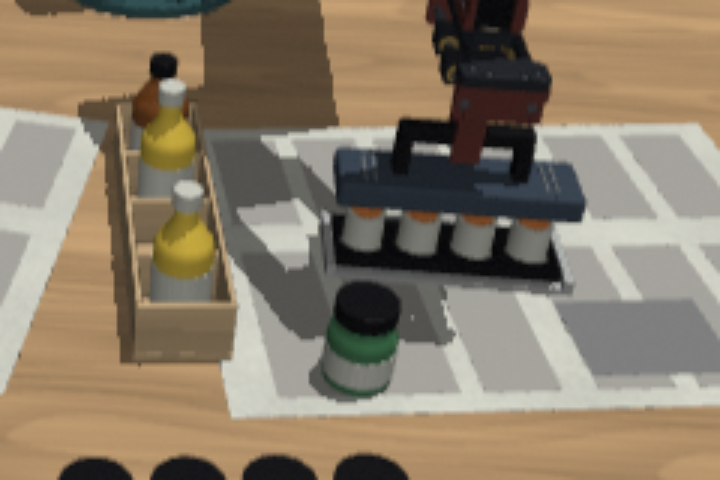

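The picture shows the lamp level over all four moulds with a clear gap, and the bottles and jar still standing. The head top reads 91 mm, or about 90 mm after correcting the camera offset, so the gap is about 20 mm.

```bash
python3 -c "
from bench import *
sleep(.3);print(abs(current_qvel()).max());print(close_job())"
```

```text
0.001222982410307677
the job is handed in; nothing more can be done
None
```

Both spare moulds are down in the empty pockets, and I handed the job in at about 39 s with the lamp held level and still, about 20 mm above all four moulds, centred and lined up with the tray; the bottles and jar look undisturbed.

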